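# Flip the examined sample's rack tag from amber to green

## Robot

A 6-joint arm with a two-finger parallel gripper is mounted at the origin on a cart in front of the work surface, level with it; the furniture and walls round the work are solid. World frame = base frame: x ahead of the robot, y to its left, z up, the work surface at z = 0. Lengths are in mm, angles in rad, forces in N, time in s.
With the tool pointing down it reaches from about 350 to 875 mm from the base axis. Payload 4.2 kg.
Tool frame: the origin (TCP) lies on the mounting face of the last link; the fingertips stand 173 mm ahead of it and the grasp point (between the pads) lies 155 mm ahead of it; z points along the fingers, y is the line along which they close (so a half turn about z gives the same grasp; the last joint's range is limited). The gripper opens to 85 mm and grips with 20 to 120 N. Pads are 22 mm wide; open, the fingers measure 114 mm over their backs; the gripper's body (76 mm by 85 mm) begins 54 mm behind the grasp point. The pads swing forward as they close: fully open they stand 13 mm farther back than shut.
Start: joints at [1.575, 0.385, 0.008, 0, -1.194, -0.259], TCP at [157.501, 604.809, 404.712] pointing down, gripper open.
Joint ranges: [-3.14, 3.14], [-1.21, 2.06], [-1.07, 1.41], [-3.16, 2.05], [-2.99, -0.16], [-3.1, 3.1]. Speed limits (rad/s): [2.79, 2.79, 3.14, 3.14, 3.14, 3.14].

## Interface

Orientations are given as a unit quaternion [x, y, z, w].
In Python, from bench import arm gives the robot as it stands.
- The arm moves only by the tool carry_out, never from a script. Its argument "rows" is a list of rows, each a list of 7 numbers: the shift along the tool's x, y, z as a fraction of full scale, then the turn, a rotation vector about the tool's x, y, z as a fraction of full scale, then the opening, from -1 (shut) to 1 (fully open). A call has 1 to 12 rows; each row is the pose to reach, as a shift and turn from the pose commanded when the call began, along the tool's axes at that moment, turning the shorter way round; what a row does not reach only later rows make up. Full scale, the value 1, is 20 cm for a shift and pi rad for a turn. A row lasts 1/8 s, in which the tool goes at most 62.5 mm and 10.7 degrees, less where a joint would pass 70% of its speed; a pose out of reach is approached as far as the arm can. A call with a number of a shift or a turn outside -1 to 1 is refused whole. A call with a gripper value outside its range is refused whole. The fingers move at their own pace and stop on an object; the grip force is fixed at half the most. Time passes only in rows, so rows that repeat a pose let the fingers close. It gives the time, the measured TCP pose, the force, the opening and the grip force at its end, in the units of the state.
- arm.read_state(): the state, without advancing time (a new reading comes with each control period).
- arm.get_image(name): name is "scene" or "top"; returns (picture, depth): 480x640x3 uint8, red, green, blue; 480x640 float32, mm along the optical axis (not along the pixel's ray), 0 where there is no reading.
- arm.calibration(name): a dict with "mtx" (3x3 intrinsics, pixels), "cam_to_world" (4x4, takes a point from camera to world coordinates). Camera axes: x right, y up, looking along -z (the intrinsics and any distortion apply to the point x, -y, -z); pixel columns grow to the right and rows downward; lengths in mm; the calibration is good to about 2 mm. A picture is of the moment at which its call begins. calibration takes no time and is no camera call.
- arm.job_done(): hands the job in; it is judged then, once.
The state is a dict: "clock": time; "joints": joint angles; "joint_vel": joint speeds; "joint_efforts": joint torques, N m; "position": TCP position; "ee_rot": TCP orientation; "contact_force": force on the tool from outside, world axes, zero at the start; "wrist_torque": the same for the moment, N m; "gripper_width": finger opening in mm; "grasp_force": force on a finger pad.
Only numpy, scipy, OpenCV 4.12 (cv2) and the standard library are available. Lean on these libraries where they do the work, as an engineer would, in place of code of your own. Each camera call takes 0.05 s, during which the arm holds its last target. There are 200 camera calls.

## Task

The sample in the blue-capped vial has been examined: with the fingertips, push up the lip of the amber status tag in front of that vial, flip the tag over its hinge to its green side and gently press it down until it lies fully flat. Do not grip or lift anything; leave the other two tags amber, the vials standing in the rack, and the rack and the things round it where they are.

Things in the scene. Friction and masses are not known exactly. Their poses are not given: they have to be found in the camera images.
- rack: white sample rack on rubber feet, loose, 2.2 kg. Origin: centre of its underside; x points from the tags to the vials, y to its left end, z up. Base plate x -55 to +67 mm, y +-90 mm, top at z 11 mm. Grey block (x 26 to 62 mm, top z 35 mm) with three vial bays at x 44 mm: left y +56, middle 0, right -56 mm. Each vial's status tag is in front of it at the same y
- tag_left (a joint): hinge angle of the left tag, rad: 0 = flat towards the robot, amber side up; 1.57 = upright; 3.14 (its stop) = flipped, flat towards the vials, green side up. Friction hinge, about 0.015 N m: the tag stays at any angle where it is left and does not fall over or settle by itself, so it must be pushed all the way and pressed flat. The axis runs along the rack's y
- hinge_left (a point): fixed point on the hinge axis, mid-width of the left tag, at rack x -33, z 38 mm. The tag is 40 mm wide, 3 mm thick, its middle plane through the axis; its flat face reaches 38 mm from the axis. Beside it, 24 mm either way in y, stand aluminium hinge brackets (x +-17 mm from the axis, top 6 mm above it)
- lip_left (a point): middle of the left tag's lip edge; moves with the tag. The lip flares up and outward at 40 degrees on the amber side: at angle 0 its edge is 51 mm from the axis towards the robot and 11 mm above it, overhanging the base by 30 mm with free space below. Reach a fingertip under it from the robot's side and lift it round the hinge; a level push on its edge jams. Flipped, it points down
- tag_middle (a joint): hinge angle of the middle tag, rad: 0 = flat towards the robot, amber side up; 1.57 = upright; 3.14 (its stop) = flipped, flat towards the vials, green side up. Friction hinge, about 0.015 N m: the tag stays at any angle where it is left and does not fall over or settle by itself, so it must be pushed all the way and pressed flat. The axis runs along the rack's y
- hinge_middle (a point): fixed point on the hinge axis, mid-width of the middle tag, at rack x -33, z 38 mm. The tag is 40 mm wide, 3 mm thick, its middle plane through the axis; its flat face reaches 38 mm from the axis. Beside it, 24 mm either way in y, stand aluminium hinge brackets (x +-17 mm from the axis, top 6 mm above it)
- lip_middle (a point): middle of the middle tag's lip edge; moves with the tag. The lip flares up and outward at 40 degrees on the amber side: at angle 0 its edge is 51 mm from the axis towards the robot and 11 mm above it, overhanging the base by 30 mm with free space below. Reach a fingertip under it from the robot's side and lift it round the hinge; a level push on its edge jams. Flipped, it points down
- tag_right (a joint): hinge angle of the right tag, rad: 0 = flat towards the robot, amber side up; 1.57 = upright; 3.14 (its stop) = flipped, flat towards the vials, green side up. Friction hinge, about 0.015 N m: the tag stays at any angle where it is left and does not fall over or settle by itself, so it must be pushed all the way and pressed flat. The axis runs along the rack's y
- hinge_right (a point): fixed point on the hinge axis, mid-width of the right tag, at rack x -33, z 38 mm. The tag is 40 mm wide, 3 mm thick, its middle plane through the axis; its flat face reaches 38 mm from the axis. Beside it, 24 mm either way in y, stand aluminium hinge brackets (x +-17 mm from the axis, top 6 mm above it)
- lip_right (a point): middle of the right tag's lip edge; moves with the tag. The lip flares up and outward at 40 degrees on the amber side: at angle 0 its edge is 51 mm from the axis towards the robot and 11 mm above it, overhanging the base by 30 mm with free space below. Reach a fingertip under it from the robot's side and lift it round the hinge; a level push on its edge jams. Flipped, it points down
- vial_black: glass screw-cap vial with a black cap, 22 mm across, 47 mm tall, loose, standing 19 mm deep in one of the three bays of the rack (cap top 63 mm above the bench); which bay varies. Origin: centre of its underside, z up
- vial_white: glass screw-cap vial with a white cap, 22 mm across, 47 mm tall, loose, standing 19 mm deep in one of the three bays of the rack (cap top 63 mm above the bench); which bay varies. Origin: centre of its underside, z up
- vial_blue: glass screw-cap vial with a blue cap, 22 mm across, 47 mm tall, loose, standing 19 mm deep in one of the three bays of the rack (cap top 63 mm above the bench); which bay varies. Origin: centre of its underside, z up
- lens_spray: small pale-blue pump spray bottle, 31 mm across, 104 mm tall; origin: centre of its underside. Bystander
- petri_dish: covered petri dish, 60 mm across, 14 mm high; origin: centre of its underside. Bystander
- tweezers: steel tweezers lying on the bench, 125 mm long, 9 mm high; origin: centre of its underside. Bystander
There are look-alikes about, which are no part of the job. Leave any yellow look-alike of the vial_blue alone. What is shaped like the vial_black but purple or yellow is not meant.

How it is judged:
By the outcome, as a careful person would: the job done as asked, in the order asked, and still so for the second after the job is handed in, with the robot touching nothing.
It also fails if it takes over 42 s, if anything falls off the work surface, if the arm or the gripper's body presses on something with over 40 N, if the wrist force passes 120 N, or if a joint passes its speed limit or range.

## Working session

There is one attempt and no reset: what is moved stays moved. The work goes in short steps, Python scripts to look and compute and a tool call to move; the robot and the scene stay as the last step left them, time stands still between calls to the robot, and variables do not carry over. Pictures are saved under pics/ and viewed, at most 10 in all, crops included, and the job is handed in when it is done.

Besides the shell and the picture viewer there is one more tool, called after "Emit:" as name([rows], argument=value, ...), one row to a line, values as JSON. carry_out: Moves the arm, as the interface text tells. Its arguments: {"type":"object","properties":{"rows":{"type":"array"}},"required":["rows"]}

```bash
mkdir -p pics
cat > h.py <<'E'
import numpy as np, cv2
from bench import arm
def snap(n):
    im,d=arm.get_image(n); c=arm.calibration(n)
    np.savez(f'{n}.npz',im=im,d=d,K=c['mtx'],T=c['cam_to_world'])
    return im,d
def load(n): return np.load(f'{n}.npz')
def pt(z,u,v,d=None):
    K=z['K'];dd=z['d'][v,u] if d is None else d
    p=np.array([(u-K[0,2])/K[0,0]*dd,-(v-K[1,2])/K[1,1]*dd,-dd,1])
    return (z['T']@p)[:3].round(1)
E
python3 - <<'E'
from h import *
for n in('scene','top'):
    im,d=snap(n); cv2.imwrite(f'pics/{n}0.png',im[:,:,::-1]); print(arm.calibration(n))
print(arm.read_state())
E
```

```text
{'mtx': array([[514.65270904,   0.        , 326.53026795],
       [  0.        , 514.65270904, 237.88921547],
       [  0.        ,   0.        ,   1.        ]]), 'cam_to_world': array([[ 8.95867840e-01,  2.02596517e-01, -3.95443376e-01,
         1.91272941e+02],
       [-4.44034159e-01,  3.76271390e-01, -8.13174955e-01,
        -1.11339777e+03],
       [-1.59523847e-02,  9.04087657e-01,  4.27049212e-01,
         4.12242446e+02],
       [ 0.00000000e+00,  0.00000000e+00,  0.00000000e+00,
         1.00000000e+00]])}
{'mtx': array([[474.6843332 ,   0.        , 319.19632156],
       [  0.        , 474.6843332 , 241.52253723],
       [  0.        ,   0.        ,   1.        ]]), 'cam_to_world': array([[-1.66837025e-02,  9.91434084e-01, -1.29538068e-01,
         4.14888891e+02],
       [-9.99857078e-01, -1.61887175e-02,  4.87325273e-03,
        -4.30172761e+02],
       [ 2.73445368e-03,  1.29600858e-01,  9.91562474e-01,
         9.11756548e+02],
       [ 0.00000000e+00,  0.00000000e+00,  0.00000000e+00,
         1.00000000e+00]])}
{'clock': 0.1, 'joints': array([ 1.57458933e+00,  3.85451311e-01,  6.77331714e-03, -3.91530513e-04,
       -1.19402283e+00, -2.58609903e-01]), 'joint_vel': array([-0.00125799, -0.00357041,  0.00225429,  0.00248454, -0.0009617 ,
       -0.00091251]), 'joint_efforts': array([-8.27712802e-05, -3.93317306e+01,  1.88930207e+01,  4.19803619e+00,
       -2.61017376e-03,  2.76044062e-06]), 'position': array([157.46243856, 604.64860049, 403.75846017]), 'ee_rot': array([ 9.91884874e-01, -1.27135582e-01, -5.58230337e-05,  9.67867988e-04]), 'contact_force': array([ 0.40084386, -0.55111679, -0.74233285]), 'wrist_torque': array([ 0.01540409, -0.0368112 ,  0.00342503]), 'grasp_force': 0.0, 'gripper_width': 85.87622086651487}
```

View pics/scene0.png

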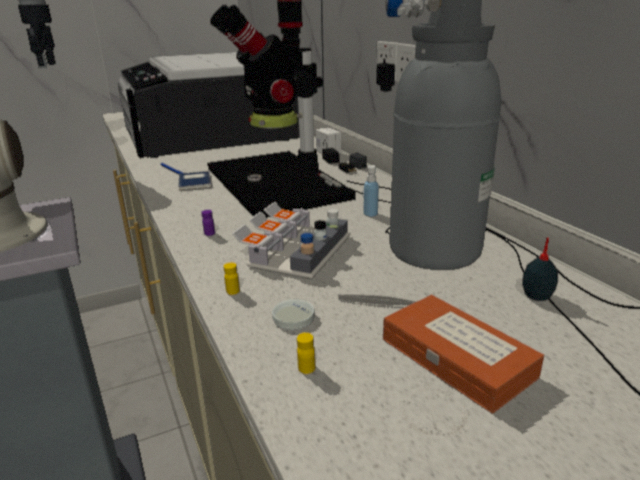

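View pics/top0.png

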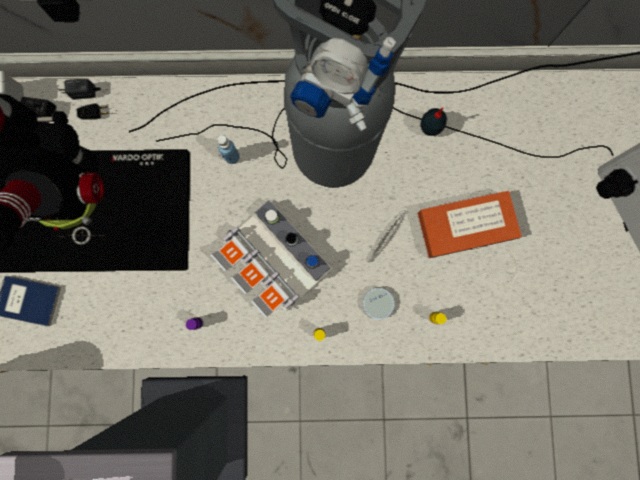

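The scene shows the rack with caps white (271,216), black (292,239) and blue (313,262) in the top view. The yellow (320,334), (438,318) and purple (194,323) look-alikes stand outside the rack. The blue-capped vial is therefore in the right bay, with its tag near (273,297). I'll confirm this in a crop.

Run:
```python
from h import *
z=load('top'); c=z['im'][195:325,200:340,::-1]
cv2.imwrite('pics/crop1.png',cv2.resize(c,None,fx=4.6,fy=4.6,interpolation=cv2.INTER_CUBIC))
for n,u,v in[('white',271,216),('black',292,239),('blue',313,262),('tagL',233,253),('tagM',252,274),('tagR',273,297),('dish',378,302),('spray',228,148),('bench',350,340)]: print(n,pt(z,u,v))
```

```text
white [ 573.3 -347.9   66.1]
black [ 530.9 -385.4   64.7]
blue [ 488.7 -422.6   65.4]
tagL [ 509.6 -275.7   43.4]
tagM [ 470.5 -310.5   42.6]
tagR [ 428.1 -348.8   43. ]
dish [ 415.9 -543.1   13.7]
spray [ 699.  -270.8   74.7]
bench [ 345.9 -489.5    1.6]
```

View pics/crop1.png

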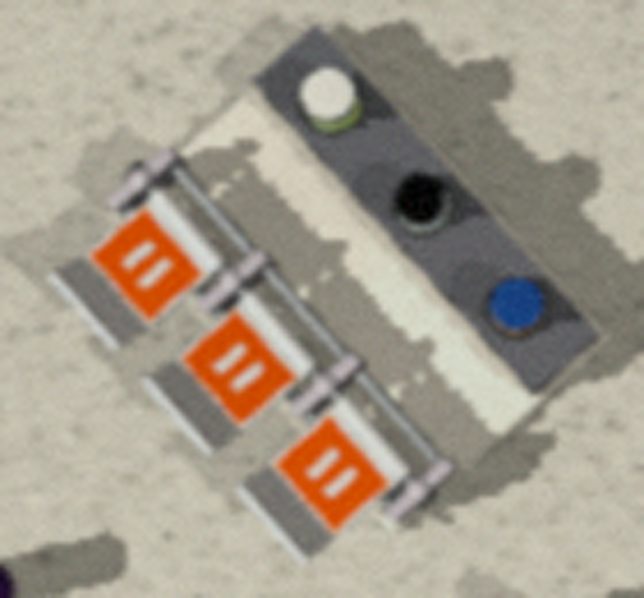

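Crop: the blue cap is at crop (516,303), which is full image (312,261), in the right bay. Its tag is the lower-right one at crop (330,473), with lip mid-edge near crop (273,522). Next I'll check the rack fit against the known sizes, and check for obstacles on the way.

Run:
```python
from h import *
z=load('top')
def ray(u,v,zz):
    K=z['K'];T=z['T'];r=T[:3,:3]@np.array([(u-K[0,2])/K[0,0],-(v-K[1,2])/K[1,1],-1])
    return T[:3,3]+r*(zz-T[2,3])/r[2]
cr=lambda a,b,zz: ray(200+a/4.6-.4,195+b/4.6-.4,zz)[:2]
obs=[(cr(327,94,63),(44,56)),(cr(420,199,63),(44,0)),(cr(516,303,63),(44,-56)),
 (cr(86,310,49),(-84,56)),(cr(179,414,49),(-84,0)),(cr(273,522,49),(-84,-56))]
W=np.float64([o[0] for o in obs]);L=np.float64([o[1] for o in obs])
wc,lc=W.mean(0),L.mean(0)
U,S,V=np.linalg.svd((L-lc).T@(W-wc)); R=(U@V).T
t=wc-R@lc; print('yaw',np.degrees(np.arctan2(R[1,0],R[0,0])),'t',t,'det',np.linalg.det(R),'res\n',(L@R.T+t-W).round(1))
print('hinge',R@[-33,-56]+t,'lip',R@[-84,-56]+t)
for nm in('top','scene'):
    q=load(nm);d=q['d'];v,u=np.mgrid[:480,:640];K=q['K']
    P=np.stack([(u-K[0,2])/K[0,0]*d,-(v-K[1,2])/K[1,1]*d,-d,np.ones_like(d)],-1).reshape(-1,4)@q['T'].T
    P=P[(d>0).ravel()][:,:3]
    for y in range(-700,500,100):
        m=(P[:,1]>y)&(P[:,1]<y+100)&(P[:,0]>150)
        print(nm,y,[ (zz,int(np.percentile(P[m&(P[:,2]>zz)&(P[:,2]<600)][:,0],1))) for zz in(30,120,200) if (m&(P[:,2]>zz)&(P[:,2]<600)).sum()>20])
```

```text
yaw -49.25263311459033 t [ 505.32771788 -350.47919431] det 0.9999999999999998 res
 [[ 0.8 -0.2]
 [ 0.8 -0.4]
 [-0.1  0.1]
 [-0.1 -0.3]
 [-0.8  0.2]
 [-0.5  0.6]]
hinge [ 441.36247597 -362.03115635] lip [ 408.07350419 -323.39381226]
top -700 [(30, 384), (120, 895), (200, 895)]
top -600 [(30, 645), (120, 645), (200, 645)]
top -500 [(30, 467), (120, 621), (200, 621)]
top -400 [(30, 405), (120, 674), (200, 673)]
top -300 [(30, 384), (120, 895), (200, 895)]
top -200 [(30, 546), (120, 549), (200, 547)]
top -100 [(30, 494), (120, 493), (200, 491)]
top 0 [(30, 708), (120, 707), (200, 702)]
top 100 [(30, 795), (120, 895)]
top 200 []
top 300 []
top 400 []
scene -700 [(30, 382), (120, 895), (200, 895)]
scene -600 [(30, 647), (120, 648), (200, 649)]
scene -500 [(30, 366), (120, 625), (200, 623)]
scene -400 [(30, 402), (120, 894), (200, 894)]
scene -300 [(30, 374)]
scene -200 [(30, 386), (120, 548), (200, 548)]
scene -100 [(30, 489), (120, 488), (200, 487)]
scene 0 [(30, 498), (120, 494), (200, 492)]
scene 100 [(30, 812), (120, 894), (200, 894)]
scene 200 [(30, 811), (120, 894), (200, 894)]
scene 300 [(30, 335), (120, 336), (200, 371)]
scene 400 [(30, 334), (120, 336), (200, 361)]
```

```bash
cat >> h.py <<'E'
import json
from scipy.spatial.transform import Rotation as Ro
YAW=np.radians(-49.25); HX=np.array([441.4,-362.0,38.]); 
EX=np.array([np.cos(YAW),np.sin(YAW),0]);EY=np.array([-EX[1],EX[0],0]);EZ=np.array([0,0,1.])
def tilt(deg):   # tool z=(sin,-cos) in rack xz, tool y=-rack y
    t=np.radians(deg); zt=np.sin(t)*EX-np.cos(t)*EZ; yt=-EY; return Ro.from_matrix(np.c_[np.cross(yt,zt),yt,zt])
def atTip(x,z,deg,y=0,face=0): # tip-centre at hinge-relative x,z ; returns TCP pose
    R=tilt(deg); return HX+x*EX+y*EY+z*EZ-173*R.as_matrix()[:,2]+face*R.as_matrix()[:,0],R
def cmd(new=None):
    if new is None:
        c=json.load(open('cmd.json'));return np.array(c[0]),Ro.from_quat(c[1])
    json.dump([list(new[0]),list(new[1].as_quat())],open('cmd.json','w'))
def rows(poses,g=-1,save=True):
    p0,r0=cmd();M=r0.as_matrix()
    for p,r in poses:
        s=(M.T@(p-p0)/200).round(3);w=((r0.inv()*r).as_rotvec()/np.pi).round(4)
        print([float(k) for k in s]+[float(k) for k in w]+[g])
    if save: cmd((p0+M@(s*200),r0*Ro.from_rotvec(w*np.pi)))
E
python3 - <<'E'
from h import *
cmd((np.array([157.501,604.809,404.712]),Ro.from_quat([0.99189,-0.12714,0,0.0]/np.linalg.norm([0.99189,-0.12714]))))
P,R0=cmd(); D=tilt(0); z=405
rows([(np.array([205,420,z]),R0)])
rows([(np.array([270,250,z]),R0)])
rows([(np.array([375,90,z]),R0)])
rows([(np.array([385,-80,z]),R0)])
rows([(np.array([330,-225,z]),D)])
E
```

```text
[0.463, 0.834, -0.001, 0.0, 0.0, 0.0, -1]
[0.529, 0.741, -0.0, 0.0, 0.0, 0.0, -1]
[0.71, 0.642, -0.0, 0.0, 0.0, 0.0, -1]
[0.262, 0.809, -0.0, 0.0, 0.0, 0.0, -1]
[-0.083, 0.771, -0.0, 0.0, 0.0, 0.1925, -1]
```

Emit:
carry_out([
  [0.463,0.834,0,0,0,0,-1],
  [0.463,0.834,0,0,0,0,-1],
  [0.463,0.834,0,0,0,0,-1],
  [0.463,0.834,0,0,0,0,-1],
  [0.463,0.834,0,0,0,0,-1],
])

```text
clock: 0.72
position: [205.2, 420.0, 405.1]
ee_rot: [0.992, -0.127, 0.0, -0.001]
contact_force: [-0.4, -0.2, 0.3]
gripper_width: 0.1
grasp_force: 0.0
```

Emit:
carry_out([
  [0.529,0.741,0,0,0,0,-1],
  [0.529,0.741,0,0,0,0,-1],
  [0.529,0.741,0,0,0,0,-1],
  [0.529,0.741,0,0,0,0,-1],
  [0.529,0.741,0,0,0,0,-1],
])

```text
clock: 1.35
position: [270.4, 251.2, 405.0]
ee_rot: [0.992, -0.127, 0.0, -0.0]
contact_force: [-0.4, 0.4, 0.1]
gripper_width: 0.2
grasp_force: 0.0
```

Emit:
carry_out([
  [0.71,0.642,0,0,0,0,-1],
  [0.71,0.642,0,0,0,0,-1],
  [0.71,0.642,0,0,0,0,-1],
  [0.71,0.642,0,0,0,0,-1],
  [0.71,0.642,0,0,0,0,-1],
])

```text
clock: 1.98
position: [375.9, 90.9, 404.4]
ee_rot: [0.992, -0.127, -0.0, 0.0]
contact_force: [0.2, 0.6, 0.9]
gripper_width: -0.0
grasp_force: 0.0
```

Emit:
carry_out([
  [0.262,0.809,0,0,0,0,-1],
  [0.262,0.809,0,0,0,0,-1],
  [0.262,0.809,0,0,0,0,-1],
  [0.262,0.809,0,0,0,0,-1],
  [0.262,0.809,0,0,0,0,-1],
])

```text
clock: 2.6
position: [385.5, -78.3, 404.7]
ee_rot: [0.992, -0.126, 0.0, -0.0]
contact_force: [-0.0, -0.1, -0.2]
gripper_width: -0.3
grasp_force: 0.0
```

Emit:
carry_out([
  [-0.083,0.771,0,0,0,0.1925,-1],
  [-0.083,0.771,0,0,0,0.1925,-1],
  [-0.083,0.771,0,0,0,0.1925,-1],
  [-0.083,0.771,0,0,0,0.1925,-1],
  [-0.083,0.771,0,0,0,0.1925,-1],
  [-0.083,0.771,0,0,0,0.1925,-1],
])

```text
clock: 3.35
position: [330.9, -223.7, 404.8]
ee_rot: [0.91, -0.415, 0.0, -0.0]
contact_force: [0.3, 0.8, 0.7]
gripper_width: -0.2
grasp_force: 0.0
```

Run:
```python
from h import *
z=load('top'); print('purple',pt(z,194,323),'yellow',pt(z,320,334))
for u,v in((194,323),(320,334)):
    q=pt(z,u,v)-HX; print(q@EX,q@EY)
rows([atTip(-110,90,25,-4),atTip(-110,60,55,-4)])
print(cmd()[0],arm.read_state()['joints'].round(3))
```

```text
purple [ 384.2 -208.4   51.7] yellow [ 360.8 -433.1   47.8]
-153.69983944225774 56.931180871506534
1.2504343412105414 -107.47095614145395
[-0.033, 0.045, 0.601, 0.0, 0.1389, -0.0, -1]
[-0.376, 0.046, 1.038, 0.0, 0.3056, -0.0, -1]
[ 273.9572388  -173.95189703  197.312     ] [-0.183 -0.013 -0.497 -0.    -1.086  0.898]
```

Run:
```python
from h import *
cmd((np.array([330.,-225,405]),tilt(0)))
rows([atTip(-100,90,25,-4),atTip(-90,80,50,-4)])
print(cmd()[0])
```

```text
[0.017, 0.045, 0.601, -0.0, 0.1389, 0.0, -1]
[-0.23, 0.045, 0.879, -0.0, 0.2778, 0.0, -1]
[ 293.15496653 -196.02684849  229.2       ]
```

Emit:
carry_out([
  [0.017,0.045,0.6,0,0.139,0,-1],
  [0.017,0.045,0.6,0,0.139,0,-1],
  [0.017,0.045,0.6,0,0.139,0,-1],
  [-0.23,0.045,0.879,0,0.2778,0,-1],
  [-0.23,0.045,0.879,0,0.2778,0,-1],
  [-0.23,0.045,0.879,0,0.2778,0,-1],
  [-0.23,0.045,0.879,0,0.2778,0,-1],
  [-0.23,0.045,0.879,0,0.2778,0,-1],
])

```text
clock: 4.35
position: [351.5, -201.9, 373.3]
ee_rot: [0.835, -0.404, 0.326, 0.184]
contact_force: [28.1, 54.5, 2.4]
gripper_width: -0.2
grasp_force: 0.0
```

Run:
```python
from h import *
s=arm.read_state();print(s['joints'].round(3),s['position'],s['ee_rot'],cmd()[1].as_quat())
snap('top');im,d=snap('scene')
c=im[180:310,170:380,::-1]
cv2.imwrite('pics/s1.png',cv2.resize(c,None,fx=3.8,fy=3.8,interpolation=cv2.INTER_CUBIC))
```

```text
[-0.636 -0.069 -1.021  2.053 -0.255 -0.674] [ 351.46226863 -201.92102232  373.31141478] [ 0.83476252 -0.40403297  0.32591498  0.18359824] [ 0.82386966 -0.3776319   0.38421174  0.17610869]
```

View pics/s1.png

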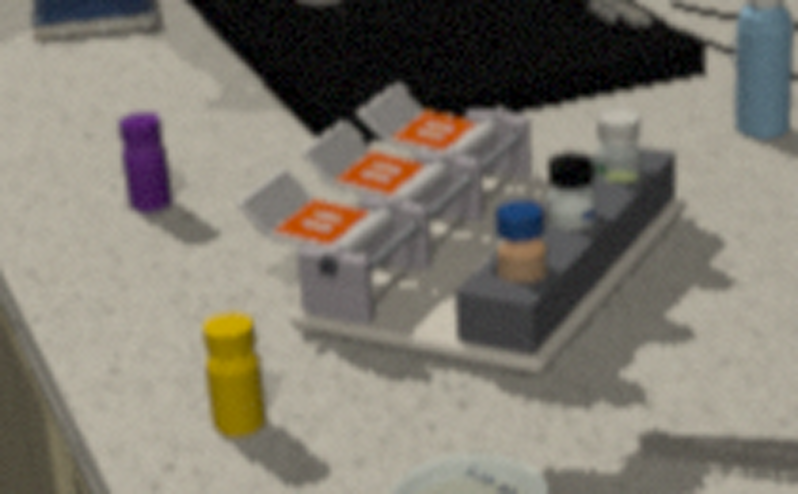

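Crop: the rack and the three amber tags are undisturbed, and the arm isn't in the crop. The arm stopped short at a joint limit (j4), so I'll check the state and fit the kinematics before going on.

Run:
```python
from h import *
s=arm.read_state();
for k in('clock','joints','joint_efforts','position','contact_force','wrist_torque'):print(k,np.round(s[k],3))
q=Ro.from_quat(s['ee_rot']);M=q.as_matrix();print('toolz in rack',M[:,2]@EX,M[:,2]@EY,M[:,2]@EZ,'tooly',M[:,1]@EY)
cv2.imwrite('pics/s2.png',load('scene')['im'][:300,:400,::-1])
```

```text
clock 4.45
joints [-0.634 -0.073 -1.024  2.05  -0.255 -0.669]
joint_efforts [ -0.403 -12.95   16.176  -1.414  -0.975  -0.662]
position [ 350.299 -200.697  373.487]
contact_force [ 1.269  0.935 -0.049]
wrist_torque [1.121 0.762 0.002]
toolz in rack 0.6901579877579141 -0.07151875344183922 -0.7201159766593661 tooly -0.9973874160583516
```

View pics/s2.png

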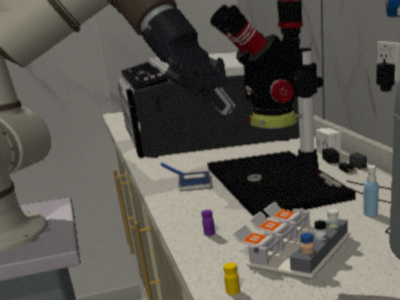

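The picture shows the gripper hanging free in the air near (225,100), not touching anything. Next I'll fit a kinematic model.

```bash
cat > kin.py <<'E'
from h import *
from scipy.optimize import least_squares
def fk(q,p):
    a1,y1,h,L2,a3,L3,y2,d6,z5=p
    ry=lambda a:Ro.from_euler('y',a).as_matrix();rx=lambda a:Ro.from_euler('x',a).as_matrix();rz=lambda a:Ro.from_euler('z',a).as_matrix()
    R=rz(q[0]);P=R@[a1,y1,h];R=R@ry(q[1]);P=P+R@[0,0,L2];R=R@ry(-q[2]);P=P+R@[L3,0,a3]
    R=R@rx(SG*q[3]);P=P+R@[0,y2,z5];R=R@ry(-q[4]);P=P+R@[d6,0,0]
    R=R@rx(-q[5]); 
    return P,R@R6
R6=np.eye(3);SG=1
E
python3 - <<'E'
import kin; from kin import *
s=arm.read_state()
D=[([1.5746,.38545,.00677,-.0004,-1.19402,-.2586],[157.46,604.65,403.76],Ro.from_quat([.991885,-.127136,-.000056,.000968])),
([-.183,-.013,-.497,0,-1.086,.898],[330.9,-223.7,404.8],Ro.from_quat([.91,-.415,0,0])),
(list(s['joints']),list(s['position']),Ro.from_quat(s['ee_rot']))]
for sg in(1,-1):
    kin.SG=sg;kin.R6=np.eye(3)
    Rs=[fk(q,np.zeros(9))[1].T@r.as_matrix() for q,_,r in D]
    print(sg,[np.round(r,2).tolist() for r in Rs])
E
```

```text
1 [[[0.0, -0.0, 1.0], [-1.0, 0.0, 0.0], [-0.0, -1.0, -0.0]], [[0.0, -0.0, 1.0], [-1.0, -0.0, 0.0], [0.0, -1.0, -0.0]], [[-0.08, -0.43, 0.9], [0.54, 0.74, 0.4], [-0.84, 0.51, 0.17]]]
-1 [[[-0.0, 0.0, 1.0], [-1.0, 0.0, -0.0], [-0.0, -1.0, 0.0]], [[0.0, -0.0, 1.0], [-1.0, -0.0, 0.0], [0.0, -1.0, -0.0]], [[0.0, 0.0, 1.0], [-1.0, -0.0, 0.0], [0.0, -1.0, 0.0]]]
```

```bash
sed -i 's/R6=np.eye(3);SG=1/R6=np.array([[0,0,1.],[-1,0,0],[0,-1,0]]);SG=-1/' kin.py
python3 - <<'E'
from h import *
s=arm.read_state(); r=Ro.from_quat(s['ee_rot']); cmd((s['position'],r))
json.dump([[list(s['joints']),list(s['position'])],[[1.5746,.38545,.00677,-.0004,-1.19402,-.2586],[157.46,604.65,403.76]],[[-.183,-.013,-.497,0,-1.086,.898],[330.9,-223.7,404.8]]],open('log.json','w'))
rows([(np.array([345,-200,420]),tilt(25))],save=False)
rows([(np.array([360,-210,420]),tilt(0))])
E
```

```text
[0.147, 0.029, -0.18, 0.022, -0.1044, -0.0069, -1]
[0.209, 0.0, -0.122, 0.0204, -0.2432, -0.0118, -1]
```

Emit:
carry_out([
  [0.147,0.029,-0.18,0.022,-0.104,-0.007,-1],
  [0.147,0.029,-0.18,0.022,-0.104,-0.007,-1],
  [0.147,0.029,-0.18,0.022,-0.104,-0.007,-1],
  [0.147,0.029,-0.18,0.022,-0.104,-0.007,-1],
  [0.147,0.029,-0.18,0.022,-0.104,-0.007,-1],
])

```text
clock: 5.08
position: [348.2, -207.2, 423.9]
ee_rot: [0.875, -0.41, 0.227, 0.12]
contact_force: [0.4, -1.5, 1.8]
gripper_width: 0.1
grasp_force: 0.0
```

Run:
```python
from kin import *
s=arm.read_state();L=json.load(open('log.json'));L.append([list(s['joints']),list(s['position'])]);json.dump(L,open('log.json','w'))
print(s['joints'].round(3),s['position'],s['ee_rot'],tilt(25).as_quat(), fk(s['joints'],np.zeros(9))[1].round(2).tolist())
A=[];b=[]
for q,p in L:
    A.append(np.array([fk(q,e)[0] for e in np.eye(9)]).T); b.append(p)
A=np.vstack(A);b=np.hstack(b)
print(np.linalg.svd(A)[1].round(2)); lam=.02
x=np.linalg.solve(A.T@A+lam**2*np.eye(9),A.T@b);print(x.round(1),(A@x-b).round(1))
```

```text
[-0.103 -0.113 -0.798  0.669 -0.625  0.297] [ 348.22615427 -207.18606247  423.87565224] [ 0.87523097 -0.41011262  0.22670103  0.1199376 ] [ 0.88750617 -0.40680056  0.19675538  0.09018551] [[0.56, -0.77, 0.3], [-0.66, -0.63, -0.4], [0.5, 0.02, -0.87]]
[4.09 2.99 2.6  1.32 1.19 0.55 0.22 0.12 0.08]
[   6.2   -1.3  150.9  564.9    2.4  413.4 -158.8  121.2    0.8] [-0.1 -0.4  0.1  0.3 -0.5 -0.5  0.1 -0.4  0.2  0.2  1.1  0.2]
```

```bash
cat >> kin.py <<'E'
LO=np.array([-3.14,-1.21,-1.07,-3.16,-2.99,-3.1]);HI=np.array([3.14,2.06,1.41,2.05,-.16,3.1])
L=json.load(open('log.json'));ix=[2,3,5,6,7]
A=np.vstack([np.array([fk(q,e)[0] for e in np.eye(9)]).T for q,_ in L])[:,ix];b=np.hstack([p for _,p in L])
PAR=np.zeros(9);PAR[ix]=np.linalg.lstsq(A,b,rcond=None)[0]
def err(q,P,R):
    p,r=fk(q,PAR);return np.r_[(p-P)/100,Ro.from_matrix(R.as_matrix().T@r).as_rotvec()*2]
def ik(P,R,q0): 
    s=least_squares(err,np.clip(q0,LO+1e-3,HI-1e-3),args=(P,R),bounds=(LO,HI),xtol=1e-10);return s.x,np.abs(s.fun).max()
def allik(P,R,n=40,seed=0):
    rg=np.random.default_rng(seed);S=[]
    for _ in range(n):
        q,e=ik(P,R,rg.uniform(LO,HI))
        if e<1e-3 and not any(np.abs(q-k).max()<.05 for k in S):S.append(q)
    return S
E
python3 - <<'E'
from kin import *
print(PAR.round(1),(A@PAR[ix]-b).round(1))
half=Ro.from_euler('z',np.pi);q4=Ro.from_euler('z',np.pi/2)
for t in(40,50,60):
  for fl,name in((Ro.identity(),'y'),(half,'-y'),(q4,'x'),(q4.inv(),'-x')):
    P,R=atTip(-49,-15,t,-4)
    for q in allik(P,R*fl,20): print(t,name,q.round(2))
P,R=atTip(20,10,40,-4)
for q in allik(P,R,20): print('press',q.round(2))
E
```

```text
[   0.     0.   160.6  564.9    0.   421.8 -159.8  124.3    0. ] [-0.  -0.  -0.  -0.  -0.  -0.   0.  -0.   0.1 -0.  -0.  -0. ]
40 y [-1.05  0.44 -0.89 -2.87 -0.47 -1.67]
40 -y [-1.05  0.44 -0.89 -2.87 -0.47  1.47]
40 x [-1.05  0.44 -0.89 -2.87 -0.47  3.04]
40 -x [-1.05  0.44 -0.89 -2.87 -0.47 -0.1 ]
50 y [-1.09  0.58 -1.03 -2.92 -0.91 -1.56]
50 -y [-1.09  0.58 -1.03 -2.92 -0.91  1.58]
50 -x [-1.09  0.58 -1.03 -2.92 -0.91  0.01]
press [-0.99  0.42 -0.65 -2.71 -0.21 -1.89]
```

```bash
cat >> kin.py <<'E'
def pts(q):
    f=lambda m:fk(q,PAR*np.array(m))[0]
    T,R=fk(q,PAR);return dict(elbow=f([1,1,1,1,0,0,0,0,0]),w1=f([1,1,1,1,1,1,0,0,0]),w2=f([1,1,1,1,1,1,1,0,1]),tcp=T,tip=T+173*R[:,2])
def sv(q):
    J=np.array([(err(q+1e-5*e,*X)-err(q,*X))/1e-5 for X in [(fk(q,PAR)[0],Ro.from_matrix(fk(q,PAR)[1]))] for e in np.eye(6)]).T
    return np.linalg.svd(J)[1][-1]
E
python3 - <<'E'
from kin import *
for nm,a in(('contact',(-52,-15,42,-4)),('stage',(-95,50,42,-4)),('up90',(-10,25,42,-4)),('press',(22,10,38,-4)),('press2',(28,3,30,-4))):
    S=allik(*atTip(*a),20)
    for q in S: print(nm,q.round(2),round(sv(q),3),{k:v.round() .tolist() for k,v in pts(q).items()})
q0=arm.read_state()['joints'];S=allik(*atTip(-95,50,42,-4),20);q1=S[0]
for s in np.linspace(0,1,11):
    q=q0+s*(q1-q0);P=pts(q);print(q.round(2),round(sv(q),3),P['tcp'].round(),P['tip'].round(),P['w1'].round())
E
```

```text
contact [-1.06  0.46 -0.93 -2.89 -0.56 -1.64] 0.512 {'elbow': [123.0, -220.0, 666.0], 'w1': [159.0, -285.0, 251.0], 'w2': [275.0, -174.0, 244.0], 'tcp': [329.0, -238.0, 152.0], 'tip': [404.0, -325.0, 23.0]}
stage [-1.04  0.19 -0.87 -2.64 -0.24 -1.93] 0.173 {'elbow': [56.0, -94.0, 715.0], 'w1': [161.0, -271.0, 347.0], 'w2': [246.0, -142.0, 309.0], 'tcp': [301.0, -205.0, 217.0], 'tip': [376.0, -293.0, 88.0]}
up90 [-1.02  0.36 -0.75 -2.76 -0.29 -1.82] 0.23 {'elbow': [106.0, -171.0, 689.0], 'w1': [203.0, -329.0, 310.0], 'w2': [302.0, -206.0, 284.0], 'tcp': [356.0, -269.0, 192.0], 'tip': [432.0, -357.0, 63.0]}
[-0.1  -0.11 -0.8   0.67 -0.63  0.3 ] 0.609 [ 348. -207.  424.] [ 400. -276.  274.] [262. -27. 455.]
[-0.2  -0.08 -0.8   0.34 -0.59  0.07] 0.585 [ 299. -236.  367.] [ 341. -277.  204.] [265. -53. 445.]
[-0.29 -0.05 -0.81  0.01 -0.55 -0.15] 0.547 [ 251. -242.  315.] [ 294. -255.  148.] [265. -79. 434.]
[-0.38 -0.02 -0.82 -0.32 -0.51 -0.37] 0.501 [ 211. -228.  270.] [ 266. -221.  106.] [ 262. -106.  424.]
[-0.48  0.01 -0.83 -0.65 -0.47 -0.59] 0.451 [ 187. -200.  235.] [ 259. -184.   79.] [ 257. -132.  413.]
[-0.57  0.04 -0.83 -0.98 -0.43 -0.82] 0.394 [ 180. -169.  211.] [ 272. -155.   65.] [ 248. -159.  402.]
[-0.66  0.07 -0.84 -1.31 -0.4  -1.04] 0.332 [ 191. -142.  198.] [ 297. -143.   62.] [ 236. -184.  391.]
[-0.76  0.1  -0.85 -1.64 -0.36 -1.26] 0.269 [ 216. -128.  194.] [ 329. -151.   65.] [ 221. -208.  380.]
[-0.85  0.13 -0.85 -1.97 -0.32 -1.49] 0.214 [ 248. -133.  198.] [ 358. -181.   73.] [ 204. -231.  369.]
[-0.94  0.16 -0.86 -2.3  -0.28 -1.71] 0.179 [ 279. -159.  206.] [ 375. -230.   81.] [ 183. -252.  358.]
[-1.04  0.19 -0.87 -2.64 -0.24 -1.93] 0.173 [ 301. -205.  217.] [ 376. -293.   88.] [ 161. -271.  347.]
```

Run:
```python
from kin import *
for a in((-95,45,50,-4),(-100,10,50,-4),(-53,-16,50,-4),(-10,30,50,-4),(25,22,50,-4),(38,11,50,-4)):
    S=allik(*atTip(*a),25)
    for q in S: print(a,q.round(2),round(sv(q),3),pts(q)['tip'].round(0))
q0=arm.read_state()['joints'];q1=allik(*atTip(-95,45,50,-4),25)[0]
qm=np.array([-.5,.0,-.5,-1.3,-.6,-.9])
w=[q0,qm,q1]
for a,b in zip(w,w[1:]):
  for s in np.linspace(0,1,7):
    q=a+s*(b-a);P=pts(q);print(q.round(2),round(sv(q),3),P['tcp'].round(),P['tip'].round(),P['w1'].round(),P['w2'].round())
```

```text
(-95, 45, 50, -4) [-1.12  0.32 -1.06 -2.83 -0.69 -1.65] 0.536 [ 376. -293.   83.]
(-53, -16, 50, -4) [-1.09  0.58 -1.04 -2.92 -0.93 -1.56] 0.745 [ 404. -324.   22.]
(-10, 30, 50, -4) [-1.05  0.42 -0.89 -2.88 -0.61 -1.66] 0.559 [ 432. -357.   68.]
(25, 22, 50, -4) [-1.03  0.46 -0.81 -2.9  -0.58 -1.66] 0.549 [ 455. -384.   60.]
(38, 11, 50, -4) [-1.03  0.5  -0.79 -2.91 -0.6  -1.65] 0.573 [ 463. -393.   49.]
[-0.1  -0.11 -0.8   0.67 -0.63  0.3 ] 0.609 [ 348. -207.  424.] [ 400. -276.  274.] [262. -27. 455.] [ 311. -158.  532.]
[-0.17 -0.09 -0.75  0.34 -0.62  0.1 ] 0.616 [ 318. -232.  393.] [ 366. -274.  232.] [278. -47. 466.] [ 284. -201.  509.]
[-0.24 -0.08 -0.7   0.01 -0.62 -0.1 ] 0.601 [ 295. -236.  362.] [ 349. -250.  198.] [292. -70. 478.] [ 256. -225.  479.]
[-0.3  -0.06 -0.65 -0.32 -0.61 -0.3 ] 0.579 [ 283. -224.  335.] [ 354. -214.  177.] [304. -94. 489.] [ 232. -231.  448.]
[-0.37 -0.04 -0.6  -0.64 -0.61 -0.5 ] 0.565 [ 287. -202.  317.] [ 381. -175.  174.] [ 313. -121.  500.] [ 220. -222.  419.]
[-0.43 -0.02 -0.55 -0.97 -0.6  -0.7 ] 0.56 [ 308. -178.  312.] [ 428. -144.  192.] 
[... 317 characters left out ...]
57 [ 328. -142.  281.] [ 477. -123.  195.] [ 302. -208.  471.] [ 221. -155.  343.]
[-0.71  0.11 -0.69 -1.81 -0.63 -1.15] 0.528 [ 320. -130.  253.] [ 472. -129.  171.] [ 270. -230.  422.] [ 211. -130.  313.]
[-0.81  0.16 -0.78 -2.06 -0.64 -1.27] 0.488 [ 317. -128.  236.] [ 467. -152.  153.] [ 233. -244.  378.] [ 210. -110.  295.]
[-0.91  0.21 -0.88 -2.32 -0.66 -1.4 ] 0.46 [ 316. -139.  222.] [ 455. -192.  135.] [ 193. -249.  340.] [ 215. -100.  285.]
[-1.01  0.26 -0.97 -2.57 -0.67 -1.52] 0.47 [ 308. -162.  210.] [ 427. -242.  112.] [ 152. -244.  308.] [ 223. -104.  280.]
[-1.12  0.32 -1.06 -2.83 -0.69 -1.65] 0.536 [ 290. -192.  194.] [ 376. -293.   83.] [ 112. -230.  283.] [ 228. -120.  274.]
```

```bash
cat >> kin.py <<'E'
def legs(q0,q1,n): return [q0+s*(q1-q0) for s in np.linspace(0,1,n+1)[1:]]
def rowsq(Q,g=-1): rows([(fk(q,PAR)[0],Ro.from_matrix(fk(q,PAR)[1])) for q in Q],g)
E
python3 - <<'E'
from kin import *
for a in((-82,40,46,-4),(-74,-16,46,-4),(-48,-16,46,-4)):
    for q in allik(*atTip(*a),25): print(a,q.round(3),round(sv(q),3)); q1=q if a[1]==40 else q1
s=arm.read_state();q0=s['joints'];cmd((s['position'],Ro.from_quat(s['ee_rot'])))
qm=np.array([-.82,.0,-.5,-1.3,-.6,-.9])
A_=legs(q0,qm,11);B=legs(qm,q1,11)
for q in (A_+B)[::2]: P=pts(q);print(q.round(2),P['tcp'].round(),P['tip'].round(),P['w2'].round())
rowsq(A_); print(); rowsq(B); json.dump([list(q) for q in B],open('B.json','w'))
E
```

```text
(-82, 40, 46, -4) [-1.083  0.288 -0.972 -2.805 -0.504 -1.712] 0.42
(-74, -16, 46, -4) [-1.094  0.522 -1.047 -2.906 -0.801 -1.571] 0.67
(-48, -16, 46, -4) [-1.073  0.516 -0.98  -2.911 -0.731 -1.594] 0.653
[-0.17 -0.1  -0.77  0.49 -0.62  0.19] [ 325. -233.  407.] [ 371. -289.  251.] [ 292. -192.  520.]
[-0.3  -0.08 -0.72  0.13 -0.62 -0.03] [ 280. -262.  373.] [ 329. -291.  209.] [ 246. -241.  491.]
[-0.43 -0.06 -0.66 -0.23 -0.61 -0.25] [ 249. -267.  341.] [ 314. -273.  181.] [ 202. -263.  456.]
[-0.56 -0.04 -0.61 -0.58 -0.61 -0.46] [ 238. -260.  319.] [ 330. -253.  173.] [ 171. -264.  424.]
[-0.69 -0.02 -0.55 -0.94 -0.6  -0.68] [ 249. -253.  312.] [ 371. -251.  190.] [ 161. -254.  400.]
[-0.82  0.   -0.5  -1.3  -0.6  -0.9 ] [ 276. -259.  323.] [ 421. -277.  231.] [ 171. -246.  388.]
[-0.87  0.05 -0.59 -1.57 -0.58 -1.05] [ 283. -228.  283.] [ 431. -255.  198.] [ 177. -208.  345.]
[-0.92  0.1  -0.67 -1.85 -0.56 -1.2 ] [ 292. -204.  257.] [ 437. -246.  172.] [ 188. -173.  317.]
[-0.96  0.16 -0.76 -2.12 -0.55 -1.34] [ 302. -191.  238.] [ 438. -252.  149.] [ 204. -148.  301.]
[-1.01  0.21 -
[... 628 characters left out ...]
.2766, 0.888, -1]
[-0.361, 0.472, 0.435, -0.0638, 0.3099, -0.9161, -1]
[-0.283, 0.432, 0.434, -0.0699, 0.3055, -0.8137, -1]

[0.117, -0.027, 0.062, -0.0033, -0.0084, 0.0756, -1]
[0.22, -0.044, 0.118, -0.0057, -0.019, 0.1513, -1]
[0.306, -0.053, 0.169, -0.0074, -0.0319, 0.227, -1]
[0.376, -0.058, 0.216, -0.0088, -0.0474, 0.3025, -1]
[0.429, -0.062, 0.259, -0.0103, -0.0658, 0.3776, -1]
[0.466, -0.07, 0.298, -0.0121, -0.0874, 0.4519, -1]
[0.488, -0.083, 0.334, -0.0147, -0.1124, 0.5253, -1]
[0.498, -0.106, 0.365, -0.0184, -0.1414, 0.5973, -1]
[0.499, -0.14, 0.39, -0.0238, -0.1748, 0.6675, -1]
[0.492, -0.187, 0.409, -0.0314, -0.2132, 0.7353, -1]
[0.483, -0.247, 0.42, -0.0418, -0.2571, 0.7999, -1]
```

```bash
sed -i 's/yt=-EY; return/yt=EY; return/' h.py
python3 - <<'E'
from kin import *
q1=[q for q in allik(*atTip(-82,40,46,-4),25)][0];print(q1)
s=arm.read_state();q0=s['joints'];cmd((s['position'],Ro.from_quat(s['ee_rot'])))
qm=np.array([-.82,.0,-.5,-1.3,-.6,.8])
A_=legs(q0,qm,12);B=legs(qm,q1,12)
rowsq(A_); print(cmd()[0]); rowsq(B)
print(cmd()[0],cmd()[1].as_quat())
E
```

```text
[-1.08308474  0.28777153 -0.9724101  -2.80492191 -0.5036869   1.42996864]
[-0.018, 0.155, 0.08, 0.0046, -0.0251, 0.0475, -1]
[-0.059, 0.291, 0.151, 0.0121, -0.0481, 0.0954, -1]
[-0.117, 0.403, 0.213, 0.0225, -0.0689, 0.1436, -1]
[-0.184, 0.489, 0.266, 0.0357, -0.0873, 0.192, -1]
[-0.254, 0.547, 0.311, 0.0516, -0.103, 0.2403, -1]
[-0.318, 0.579, 0.348, 0.0702, -0.116, 0.2886, -1]
[-0.37, 0.587, 0.378, 0.0914, -0.126, 0.3366, -1]
[-0.405, 0.574, 0.401, 0.115, -0.1328, 0.3842, -1]
[-0.416, 0.546, 0.419, 0.1411, -0.1364, 0.4312, -1]
[-0.4, 0.508, 0.43, 0.1695, -0.1365, 0.4774, -1]
[-0.356, 0.468, 0.436, 0.2001, -0.1331, 0.5226, -1]
[-0.283, 0.432, 0.434, 0.2329, -0.1259, 0.5665, -1]
[ 275.66538635 -258.84565395  322.53966866]
[0.011, 0.11, 0.057, 0.008, -0.0016, 0.0311, -1]
[0.015, 0.207, 0.109, 0.0177, -0.001, 0.0623, -1]
[0.014, 0.29, 0.157, 0.0288, 0.0019, 0.0935, -1]
[0.01, 0.359, 0.201, 0.041, 0.0071, 0.1247, -1]
[0.007, 0.413, 0.241, 0.0543, 0.0147, 0.1558, -1]
[0.007, 0.454, 0.279, 0.0683, 0.0245, 0.1866, -1]
[0.012, 0.483, 0.314, 0.083, 0.0367, 0.217, -1]
[0.025, 0.5, 0.344, 0.098, 0.0512, 0.2471, -1]
[0.048, 0.51, 0.371, 0.1133, 0.0678, 0.2767, -1]
[0.081, 0.513, 0.393, 0.1285, 0.0867, 0.3058, -1]
[0.126, 0.512, 0.41, 0.1436, 0.1076, 0.3344, -1]
[0.183, 0.511, 0.419, 0.1584, 0.1305, 0.3624, -1]
[ 303.49061557 -208.20938755  198.16698218] [-0.38353814 -0.83678845  0.16273901 -0.35524584]
```

Emit:
carry_out([
  [-0.018,0.155,0.08,0.0046,-0.0251,0.0475,-1],
  [-0.059,0.291,0.151,0.0121,-0.0481,0.0954,-1],
  [-0.117,0.403,0.213,0.0225,-0.0689,0.1436,-1],
  [-0.184,0.489,0.266,0.0357,-0.0873,0.192,-1],
  [-0.254,0.547,0.311,0.0516,-0.103,0.2403,-1],
  [-0.318,0.579,0.348,0.0702,-0.116,0.2886,-1],
  [-0.37,0.587,0.378,0.0914,-0.126,0.3366,-1],
  [-0.405,0.574,0.401,0.115,-0.1328,0.3842,-1],
  [-0.416,0.546,0.419,0.1411,-0.1364,0.4312,-1],
  [-0.4,0.508,0.43,0.1695,-0.1365,0.4774,-1],
  [-0.356,0.468,0.436,0.2001,-0.1331,0.5226,-1],
  [-0.283,0.432,0.434,0.2329,-0.1259,0.5665,-1],
])

```text
clock: 6.58
position: [276.0, -259.9, 322.5]
ee_rot: [-0.249, 0.837, -0.2, 0.445]
contact_force: [-0.4, 0.2, -0.2]
gripper_width: 0.0
grasp_force: 0.0
```

Run:
```python
from kin import *
s=arm.read_state();print(s['joints'].round(3),s['position'],s['ee_rot'],cmd()[1].as_quat(),s['contact_force'])
```

```text
[-8.25e-01  1.00e-03 -4.99e-01 -1.31e+00 -5.98e-01  8.10e-01] [ 276.03465057 -259.90083145  322.49152989] [-0.24935814  0.83651959 -0.19970305  0.44516758] [-0.38353814 -0.83678845  0.16273901 -0.35524584] [-0.39122275  0.21279536 -0.23161535]
```

Exactly on branch. Second leg.

Emit:
carry_out([
  [0.011,0.11,0.057,0.008,-0.0016,0.0311,-1],
  [0.015,0.207,0.109,0.0177,-0.001,0.0623,-1],
  [0.014,0.29,0.157,0.0288,0.0019,0.0935,-1],
  [0.01,0.359,0.201,0.041,0.0071,0.1247,-1],
  [0.007,0.413,0.241,0.0543,0.0147,0.1558,-1],
  [0.007,0.454,0.279,0.0683,0.0245,0.1866,-1],
  [0.012,0.483,0.314,0.083,0.0367,0.217,-1],
  [0.025,0.5,0.344,0.098,0.0512,0.2471,-1],
  [0.048,0.51,0.371,0.1133,0.0678,0.2767,-1],
  [0.081,0.513,0.393,0.1285,0.0867,0.3058,-1],
  [0.126,0.512,0.41,0.1436,0.1076,0.3344,-1],
  [0.183,0.511,0.419,0.1584,0.1305,0.3624,-1],
])

```text
clock: 8.07
position: [304.1, -209.9, 197.7]
ee_rot: [0.385, 0.836, -0.164, 0.355]
contact_force: [0.2, -0.0, -0.2]
gripper_width: -0.2
grasp_force: 0.0
```

Run:
```python
from kin import *
im,d=snap('scene')
s=arm.read_state();print(s['joints'].round(3),s['position'],s['ee_rot'],s['contact_force'],cmd()[0])
cv2.imwrite('pics/s3.png',cv2.resize(im[120:300,140:380,::-1],None,fx=3.3,fy=3.3,interpolation=cv2.INTER_CUBIC))
P=lambda a:atTip(*a)
print('ins');rows([P((-82,10,46,-4)),P((-76,-16,46,-4)),P((-60,-17,46,-4)),P((-48,-16,46,-4))])
```

```text
[-1.086  0.294 -0.976 -2.818 -0.51   1.439] [ 303.69124247 -210.03573541  196.92151162] [ 0.38758772  0.83537715 -0.16385263  0.35365675] [-0.45056552  0.01482995 -0.76994921] [ 303.49061557 -208.20938755  198.16698218]
ins
[0.108, 0.0, 0.104, 0.0001, 0.0, -0.0, -1]
[0.18, 0.0, 0.216, 0.0001, 0.0, -0.0, -1]
[0.128, 0.0, 0.277, 0.0001, 0.0, -0.0, -1]
[0.083, 0.0, 0.317, 0.0001, 0.0, -0.0, -1]
```

View pics/s3.png

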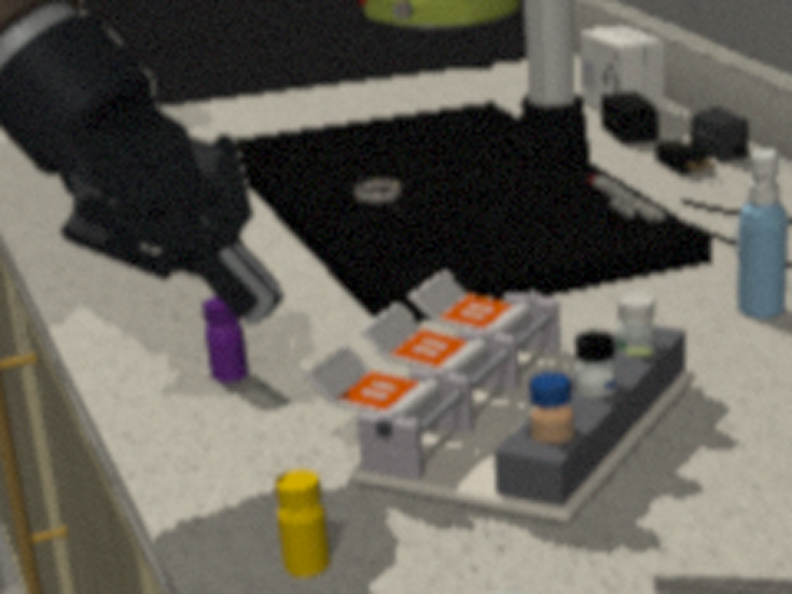

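The gripper tip is at crop (265,310), in front of and above the right tag's lip at (320,365). Nothing has been touched. Next I'll insert the tip under the lip.

Run:
```python
from kin import *
s=arm.read_state();cmd((s['position'],Ro.from_quat(s['ee_rot'])))
P=lambda a:atTip(*a)
rows([P((-82,10,46,-4)),P((-76,-16,46,-4)),P((-60,-17,46,-4)),P((-48,-16,46,-4))])
```

```text
[0.108, 0.006, 0.095, -0.002, -0.0007, -0.0021, -1]
[0.181, 0.006, 0.207, -0.002, -0.0007, -0.0021, -1]
[0.129, 0.006, 0.268, -0.002, -0.0007, -0.0021, -1]
[0.083, 0.007, 0.307, -0.002, -0.0007, -0.0021, -1]
```

Emit:
carry_out([
  [0.108,0.006,0.095,-0.002,-0.0007,-0.002,-1],
  [0.181,0.006,0.207,-0.002,-0.0007,-0.002,-1],
  [0.181,0.006,0.207,-0.002,-0.0007,-0.002,-1],
  [0.129,0.006,0.268,-0.002,-0.0007,-0.002,-1],
  [0.083,0.007,0.307,-0.002,-0.0007,-0.002,-1],
  [0.083,0.007,0.307,-0.002,-0.0007,-0.002,-1],
])

```text
clock: 8.88
position: [326.7, -234.7, 145.0]
ee_rot: [0.381, 0.836, -0.164, 0.36]
contact_force: [-0.7, 0.1, 0.5]
gripper_width: -0.2
grasp_force: 0.0
```

Run:
```python
from kin import *
im,d=snap('scene')
s=arm.read_state();print(s['joints'].round(3),s['position'],atTip(-48,-16,46,-4)[0],s['contact_force'])
cv2.imwrite('pics/s4.png',cv2.resize(im[180:300,180:340,::-1],None,fx=4.8,fy=4.8,interpolation=cv2.INTER_CUBIC))
```

```text
[-1.073  0.51  -0.978 -2.905 -0.731  1.545] [ 326.19165925 -233.93388141  144.71261013] [ 325.80407183 -233.97215024  142.17589809] [-0.23100436 -0.1703064   0.25511726]
```

View pics/s4.png

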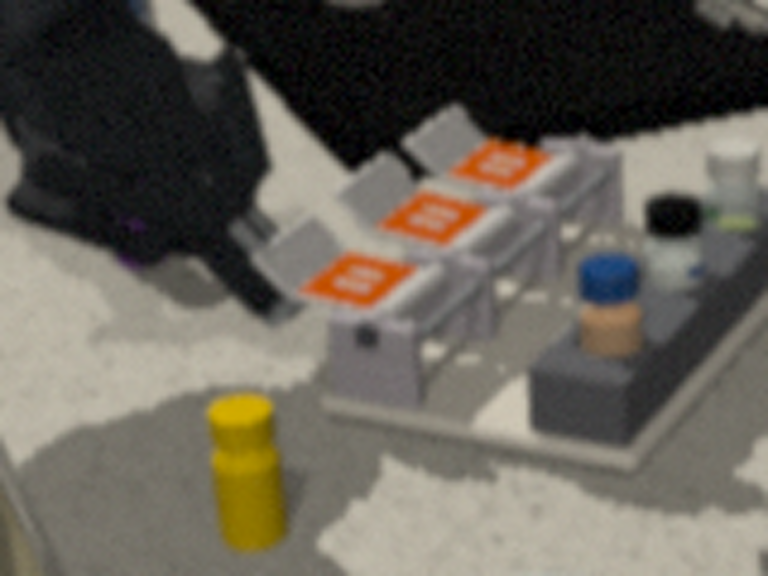

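The scene shows the fingertip under the right tag's lip, near crop (280,310). The lip is untouched. Next I'll compute the lifting arc.

```bash
cat >> kin.py <<'E'
def arc(phi,r,t,low=False,gap=1.5,y=-4):
    f=np.radians(phi);T=np.radians(t)
    c=r*np.array([-np.cos(f),np.sin(f)])+gap*np.array([-np.sin(f),-np.cos(f)])
    c=c+(11 if low else -11)*np.array([np.cos(T),np.sin(T)]);return atTip(c[0],c[1],t,y)
E
python3 - <<'E'
from kin import *
s=arm.read_state();cmd((s['position'],Ro.from_quat(s['ee_rot'])))
W=[(0,39,46),(12,38,46),(24,37,46),(36,36,47),(48,35,48),(60,34,49),(72,33,50),(84,33,50),(95,33,50)]
p=[arc(*w) for w in W];rows(p)
q=s['joints']
for w in W+[(110,34,50),(130,38,50),(150,24,50,1),(180,28,50,1)]:
    q,e=ik(*arc(*w),q); print(w,q.round(2),round(e,4))
E
```

```text
[-0.019, -0.002, -0.01, 0.0009, 0.0028, 0.0011, -1]
[-0.053, -0.002, -0.032, 0.0009, 0.0028, 0.0011, -1]
[-0.089, -0.002, -0.045, 0.0009, 0.0028, 0.0011, -1]
[-0.112, -0.002, -0.05, 0.0009, -0.0027, 0.0011, -1]
[-0.134, -0.002, -0.046, 0.0009, -0.0083, 0.0011, -1]
[-0.154, -0.002, -0.035, 0.0009, -0.0138, 0.0011, -1]
[-0.17, -0.002, -0.017, 0.0009, -0.0194, 0.0011, -1]
[-0.199, -0.002, 0.002, 0.0009, -0.0194, 0.0011, -1]
[-0.222, -0.002, 0.023, 0.0009, -0.0194, 0.0011, -1]
(0, 39, 46) [-1.07  0.49 -0.97 -2.9  -0.7   1.54] 0.0
(12, 38, 46) [-1.07  0.46 -0.96 -2.89 -0.66  1.52] 0.0
(24, 37, 46) [-1.06  0.44 -0.94 -2.88 -0.62  1.5 ] 0.0
(36, 36, 47) [-1.06  0.43 -0.93 -2.88 -0.62  1.5 ] 0.0
(48, 35, 48) [-1.06  0.43 -0.93 -2.88 -0.63  1.5 ] 0.0
(60, 34, 49) [-1.06  0.43 -0.92 -2.89 -0.64  1.5 ] 0.0
(72, 33, 50) [-1.06  0.44 -0.92 -2.89 -0.66  1.5 ] 0.0
(84, 33, 50) [-1.05  0.44 -0.9  -2.89 -0.64  1.5 ] 0.0
(95, 33, 50) [-1.05  0.44 -0.88 -2.89 -0.63  1.49] 0.0
(110, 34, 50) [-1.05  0.44 -0.86 -2.89 -0.62  1.49] 0.0
(130, 38, 50) [-1.04  0.46 -0.84 -2.9  -0.6   1.48] 0.0
(150, 24, 50, 1) [-1.03  0.47 -0.81 -2.9  -0.58  1.48] 0.0
(180, 28, 50, 1) [-1.03  0.5  -0.8  -2.91 -0.61  1.49] 0.0
```

Emit:
carry_out([
  [-0.019,-0.002,-0.01,0.001,0.003,0.001,-1],
  [-0.053,-0.002,-0.032,0.001,0.003,0.001,-1],
  [-0.089,-0.002,-0.045,0.001,0.003,0.001,-1],
  [-0.112,-0.002,-0.05,0.001,-0.003,0.001,-1],
  [-0.134,-0.002,-0.046,0.001,-0.008,0.001,-1],
  [-0.154,-0.002,-0.035,0.001,-0.014,0.001,-1],
  [-0.17,-0.002,-0.017,0.001,-0.019,0.001,-1],
  [-0.199,-0.002,0.002,0.001,-0.019,0.001,-1],
  [-0.222,-0.002,0.023,0.001,-0.019,0.001,-1],
  [-0.222,-0.002,0.023,0.001,-0.019,0.001,-1],
])

```text
clock: 10.18
position: [348.4, -260.7, 172.7]
ee_rot: [0.379, 0.824, -0.176, 0.383]
contact_force: [0.4, -1.3, -0.2]
gripper_width: -0.0
grasp_force: 0.0
```

Run:
```python
from kin import *
im,d=snap('scene')
s=arm.read_state();print(s['joints'].round(3),s['position'],arc(95,33,50)[0],s['contact_force'])
cv2.imwrite('pics/s5.png',cv2.resize(im[180:300,180:340,::-1],None,fx=4.8,fy=4.8,interpolation=cv2.INTER_CUBIC))
cmd((s['position'],Ro.from_quat(s['ee_rot'])))
rows([arc(*w) for w in((108,34,50),(120,36,50),(130,38,50),(137,20,50,1),(147,22,50,1),(157,24,50,1),(166,26,50,1),(174,28,50,1))])
```

```text
[-1.051  0.441 -0.884 -2.894 -0.629  1.492] [ 348.14844162 -260.38129598  172.65168419] [ 348.14887406 -259.90456976  173.78092625] [ 0.64692047  0.14972997 -0.04012324]
[-0.027, 0.002, 0.025, -0.0003, -0.0011, -0.0004, -1]
[-0.048, 0.002, 0.057, -0.0003, -0.0011, -0.0004, -1]
[-0.063, 0.002, 0.088, -0.0003, -0.0011, -0.0004, -1]
[-0.083, 0.002, 0.1, -0.0003, -0.0011, -0.0004, -1]
[-0.09, 0.002, 0.12, -0.0003, -0.0011, -0.0004, -1]
[-0.093, 0.002, 0.143, -0.0003, -0.0011, -0.0004, -1]
[-0.092, 0.002, 0.166, -0.0003, -0.0011, -0.0004, -1]
[-0.089, 0.002, 0.187, -0.0003, -0.0011, -0.0004, -1]
```

View pics/s5.png

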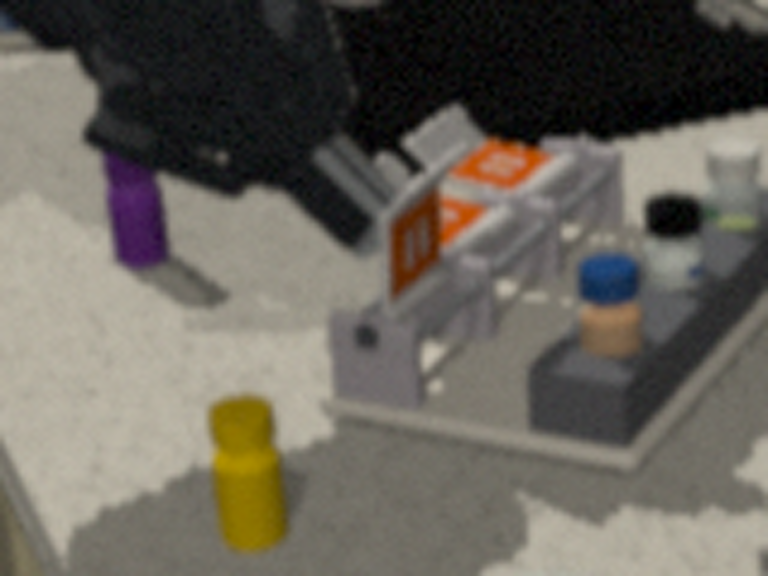

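The right tag stands upright at crop (415,245), the other tags are flat and amber, and the rack hasn't moved. Next I'll push it over.

Emit:
carry_out([
  [-0.027,0.002,0.025,0,-0.001,0,-1],
  [-0.048,0.002,0.057,0,-0.001,0,-1],
  [-0.063,0.002,0.088,0,-0.001,0,-1],
  [-0.083,0.002,0.1,0,-0.001,0,-1],
  [-0.09,0.002,0.12,0,-0.001,0,-1],
  [-0.093,0.002,0.143,0,-0.001,0,-1],
  [-0.092,0.002,0.166,0,-0.001,0,-1],
  [-0.089,0.002,0.187,0,-0.001,0,-1],
  [-0.089,0.002,0.187,0,-0.001,0,-1],
])

```text
clock: 11.35
position: [374.4, -290.3, 161.6]
ee_rot: [0.379, 0.824, -0.176, 0.384]
contact_force: [-0.1, 0.8, 0.3]
gripper_width: -0.4
grasp_force: 0.0
```

Run:
```python
from kin import *
im,d=snap('scene');
s=arm.read_state();print(s['joints'].round(3),s['position'],arc(174,28,50,1)[0],s['contact_force'])
cv2.imwrite('pics/s6.png',cv2.resize(im[180:300,180:340,::-1],None,fx=4.8,fy=4.8,interpolation=cv2.INTER_CUBIC))
cmd((s['position'],Ro.from_quat(s['ee_rot'])))
rows([arc(180,28,50,1,g) for g in(2,0,-1.5,-3,-4.5,-6)])
```

```text
[-1.03   0.495 -0.801 -2.912 -0.602  1.489] [ 374.30817447 -290.18565439  161.76409914] [ 374.55254932 -290.54754333  162.04732516] [ 0.26623549 -0.13600402 -0.8963934 ]
[0.006, -0.0, 0.01, -0.0003, -0.0005, -0.0005, -1]
[0.013, -0.0, 0.016, -0.0003, -0.0005, -0.0005, -1]
[0.019, -0.0, 0.021, -0.0003, -0.0005, -0.0005, -1]
[0.025, -0.0, 0.026, -0.0003, -0.0005, -0.0005, -1]
[0.031, -0.0, 0.031, -0.0003, -0.0005, -0.0005, -1]
[0.036, -0.0, 0.035, -0.0003, -0.0005, -0.0005, -1]
```

View pics/s6.png

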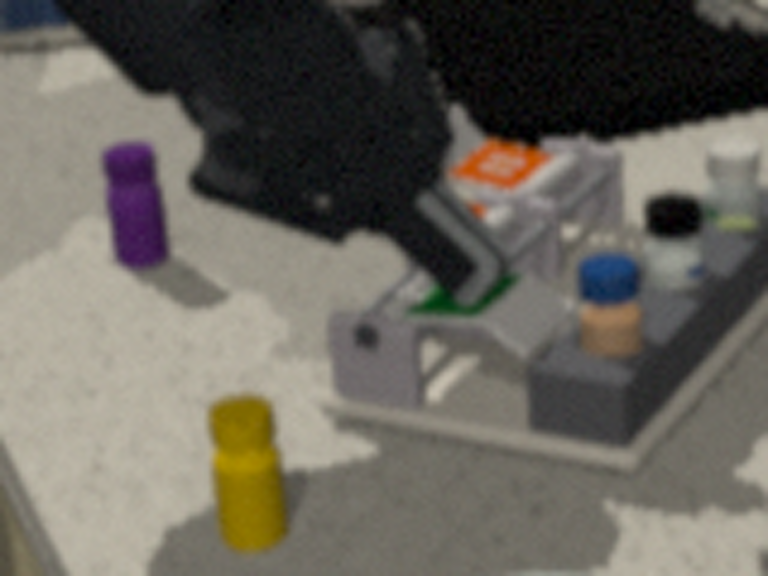

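The tag is over, green side up, with the tip resting on it near crop (480,290), and it's almost flat. Next I'll press it down in small steps.

Emit:
carry_out([
  [0.006,0,0.01,0,-0.0005,-0.0005,-1],
  [0.013,0,0.016,0,-0.0005,-0.0005,-1],
  [0.013,0,0.016,0,-0.0005,-0.0005,-1],
])

```text
clock: 11.78
position: [374.8, -290.7, 157.8]
ee_rot: [0.378, 0.824, -0.177, 0.384]
contact_force: [-0.2, 0.0, -1.5]
gripper_width: 0.1
grasp_force: 0.0
```

Emit:
carry_out([
  [0.003,0,0.003,0,0,0,-1],
  [0.006,0,0.005,0,0,0,-1],
  [0.006,0,0.005,0,0,0,-1],
])

```text
clock: 12.15
position: [374.7, -290.6, 156.9]
ee_rot: [0.377, 0.823, -0.177, 0.385]
contact_force: [-3.0, 2.2, 4.5]
gripper_width: -0.3
grasp_force: 2.7
```

Emit:
carry_out([
  [0.003,0,0.003,0,0,0,-1],
  [0.006,0,0.005,0,0,0,-1],
  [0.006,0,0.005,0,0,0,-1],
])

```text
clock: 12.52
position: [374.6, -290.4, 156.2]
ee_rot: [0.377, 0.823, -0.178, 0.386]
contact_force: [-6.8, 4.5, 12.5]
gripper_width: -0.1
grasp_force: 6.2
```

Pressed to about 12 N against the stop. Retreating straight up.

Emit:
carry_out([
  [-0.02,0,-0.017,0,0,0,-1],
  [-0.08,0,-0.067,0,0,0,-1],
  [-0.19,0,-0.16,0,0,0,-1],
  [-0.19,0,-0.16,0,0,0,-1],
  [-0.05,0,-0.32,0,0,0,-1],
  [-0.05,0,-0.32,0,0,0,-1],
])

```text
clock: 13.28
position: [345.2, -255.5, 202.3]
ee_rot: [0.378, 0.825, -0.175, 0.382]
contact_force: [0.0, -1.0, 0.1]
gripper_width: 0.0
grasp_force: 0.0
```

Run:
```python
from kin import *
im,d=snap('scene');it,dt=snap('top')
s=arm.read_state();print(s['joints'].round(3),s['position'],s['contact_force'])
a=cv2.resize(im[195:290,225:355,::-1],None,fx=4,fy=4,interpolation=cv2.INTER_CUBIC);b=cv2.resize(it[205:325,210:335,::-1],(396,380),interpolation=cv2.INTER_CUBIC)
cv2.imwrite('pics/s7.png',cv2.resize(np.hstack([a,b]),None,fx=.85,fy=.85))
z=load('scene');v,u=np.mgrid[:480,:640];d=z['d'];K=z['K']
P=(np.stack([(u-K[0,2])/K[0,0]*d,-(v-K[1,2])/K[1,1]*d,-d,np.ones_like(d)],-1)@z['T'].T)[...,:3]-HX
X=P@EX;Y=P@EY;Z=P[...,2]
hsv=cv2.cvtColor(im,cv2.COLOR_RGB2HSV);g=(hsv[...,0]>45)&(hsv[...,0]<80)&(hsv[...,1]>130)&(np.abs(X-15)<40)&(np.abs(Y)<30)
print(g.sum(),X[g].min(),X[g].max(),np.polyfit(X[g],Z[g],1),Z[g].mean())
for y in(56,112):
    m=(hsv[...,0]<15)&(hsv[...,1]>150)&(np.abs(Y-y)<22)&(np.abs(X+20)<40); print(y,m.sum(),np.polyfit(X[m],Z[m],1),Z[m].mean())
```

```text
[-1.045  0.345 -0.847 -2.847 -0.503  1.431] [ 346.94834723 -258.36997766  203.20777703] [-0.10163513 -0.30248559 -0.04364075]
89 10.325916680196297 35.01503698712619 [0.00176841 1.06298631] 1.1028180508619667
56 90 [-0.10064013  1.31306045] 3.4585970809040614
112 83 [-0.04179924  1.91247511] 2.827152089381024
```

View pics/s7.png

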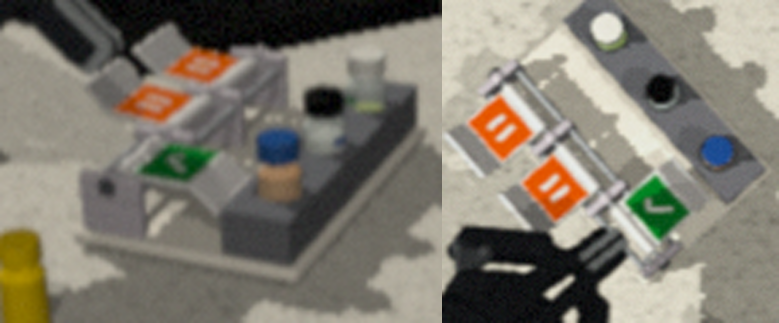

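The crops show the right tag green and flat (slope about 0, 1.1 mm above the axis), with the others amber. The vials and rack are in place and the gripper is clear. One check that the middle and left tags are level, then I hand in.

Run:
```python
from kin import *
z=load('top');im=z['im'];v,u=np.mgrid[:480,:640];d=z['d'];K=z['K']
P=(np.stack([(u-K[0,2])/K[0,0]*d,-(v-K[1,2])/K[1,1]*d,-d,np.ones_like(d)],-1)@z['T'].T)[...,:3]-HX
X=P@EX;Y=P@EY;Z=P[...,2];hsv=cv2.cvtColor(im,cv2.COLOR_RGB2HSV)
for y in(0,56,112):
    c=(hsv[...,0]<15) if y else (hsv[...,0]>45)&(hsv[...,0]<80)
    m=c&(hsv[...,1]>150)&(np.abs(Y-y)<22)&(np.abs(X)<45); print(y,m.sum(),np.polyfit(X[m],Z[m],1).round(3),Z[m].mean(),X[m].mean(),Y[m].mean())
```

```text
0 207 [-0.612 16.892] 4.029114301207789 21.003469317650154 0.1586099769823724
56 240 [-0.085  3.326] 5.1598001025029685 -21.481803196527366 55.33023348171868
112 233 [-0.073  2.851] 4.447358934881504 -22.005178079667107 111.26886339413828
```

```bash
python3 -c "
from bench import arm
print(arm.job_done())"
```

```text
the job is handed in; nothing more can be done
None
```

I flipped the tag in front of the blue-capped vial (the right one) to green, pressed it flat with about 12 N and handed the job in. The scene view read it level, but one top-view slope reading disagreed; I took that as depth noise because the tag can't tilt past its stop. The other two tags, the vials and the rack look undisturbed.

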